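# Dig the spanner out from under a brake lining

### The job

Take the black brake lining that covers the steel spanner out of the bin and set it down, hollow side down, on the grey half of the mat. Then lift out the spanner and lay it flat on the green half, lengthwise with the mat and wholly on that half. Put both down without dropping them, and leave the other lining where it is.

Things in the scene. Friction and masses are not known exactly. Their poses are not given: they have to be found in the camera images.
- lining: Black arched brake lining, four brass rivets, 110 mm long (its y), 40 wide (x), 8 thick. Stands hollow side down on its ends on the bin floor, bridging the spanner's shank without touching it. Origin: centre of its footprint at the level of its ends; z up. Crown: top 32, underside 24 mm above. Pinch across the 40 mm at the crown, fingertips 12 mm or more above the origin to clear the spanner. 0.1 kg.
- spanner: Bright steel spanner, 200 mm long (its x), 10 thick, flat on the bin floor under the lining, both ends showing. Shank 14 mm wide, 136 long about the origin; ring end (34 wide) at -x, open jaw (36 wide) at +x. Origin: centre of its underside, z up; it balances within 10 mm of there. About 0.2 kg. Ends 5 mm or more from the bin's walls, shank 60 mm or more from the walls beside it.
- mat: Flat mat 280 x 280 mm, 4 mm thick, fixed on the bench left or right of the bin. Origin: centre of its underside. The half at +y is grey, the half at -y green, each 280 mm (along x, lengthwise) x 140 mm, its middle 70 mm from the origin. Beyond mat and bin, 150 mm or more past their centres in x, stand a tin 85 mm high, a brush and a bowl.
- other_lining: The other lining, same shape, axes and origin, over a flat brass bar in the same bin, about 170 mm from the first. To be left alone. The bin is fixed, grey sheet steel, 248 x 348 mm outside, walls 4 mm thick, their rim 40 mm above the bench; its floor is 4 mm above the bench.
Mind the look-alikes: they are no part of the job. Leave any pink look-alike of the lining alone. Several things have the shape of the spanner; the one meant has the colours described above.

How it is judged (in metres and radians):
On the way, in this order (a step that is already met when the one before it is completed fails the run):
1. the lining stands hollow side down on the grey half of the mat while the spanner has not been shifted by more than 40 mm (x of lining in the frame of mat between -0.12 and 0.12 m and y of lining in the frame of mat between 0.018 and 0.122 m and height (world z) of lining below 0.012 m and angle between lining's own z axis and vertical below 0.17 rad and linear speed of lining below 0.03 m/s and distance of spanner from where it was at the start of the episode below 0.04 m), for 0.2 s.
2. the spanner is lifted clear of the bin (height (world z) of spanner above 0.06 m), for 0.1 s.
At the end, for the whole second after the job is handed in: At rest: the lining hollow side down (within 10 degrees) on the grey half, its centre 18 mm or more inside the sides and 20 mm inside the ends; the spanner flat on the green half, lengthwise within 20 degrees, its centre 18 mm or more inside the sides and within 50 mm of mid-length (x of lining in the frame of mat between -0.12 and 0.12 m and y of lining in the frame of mat between 0.018 and 0.122 m and height (world z) of lining below 0.012 m and angle between lining's own z axis and vertical below 0.17 rad and linear speed of each of lining, spanner below 0.03 m/s and x of spanner in the frame of mat between -0.05 and 0.05 m and y of spanner in the frame of mat between -0.122 and -0.018 m and height (world z) of spanner below 0.018 m and angle between the x axis of spanner and the x axis of mat, either way round below 0.35 rad and angle between the z axis of spanner and the z axis of mat, either way round below 0.12 rad); the robot touches nothing.
It fails at once if the other lining is shifted by more than 20 mm (distance of other_lining from where it was at the start of the episode above 0.02 m).
It fails at once if the lining is dropped (falls free faster than 0.8 m/s, from more than 30 mm) (linear speed of lining above 0.8 m/s and contact force between lining and the fingers below 0.05 N).
It fails at once if the spanner is dropped (falls free faster than 0.8 m/s, from more than 30 mm) (linear speed of spanner above 0.8 m/s and contact force between spanner and the fingers below 0.05 N).
It also fails if it takes over 64 s, if anything falls off the work surface, if the arm or the gripper's body presses on something with over 40 N, if the wrist force passes 120 N, or if a joint passes its speed limit or range.

### The arm

A 6-joint arm with a two-finger parallel gripper is mounted at the origin on the work surface. World frame = base frame: x ahead of the robot, y to its left, z up, the work surface at z = 0. Lengths are in mm, angles in rad, forces in N, time in s.
With the tool pointing down it reaches from about 325 to 775 mm from the base axis. Payload 5.5 kg.
Tool frame: the origin (TCP) lies on the centre line of the jaws, within the pads' length; the fingertips stand 19 mm ahead of it and the grasp point (between the pads) is the TCP; z points along the fingers, y is the direction in which the jaws open and shut (so a half turn about z gives the same grasp; the last joint's range is limited). The gripper opens to 88 mm and grips with 3 to 60 N. Pads are 20 mm wide; open, the fingers measure 115 mm over their backs; the gripper's body (75 mm by 178 mm) begins 61 mm behind the grasp point.
Start: joints at [-1.215, 0.091, 1.231, -0, 1.82, -0.057], TCP at [240.707, -549.615, 241.631] pointing down, gripper open.
Joint ranges: [-2.87, 2.87], [-0.86, 2.18], [0.17, 2.46], [-1.51, 4.65], [0.06, 2.69], [-2.65, 2.65]. Speed limits (rad/s): [2.57, 2.57, 3.01, 3.14, 3.14, 3.14].

### API

Orientations are given as a rotation vector (axis times angle).
In Python, from rig import r gives the robot as it stands.
- The arm moves only by the tool apply_moves, never from a script. Its argument "increments" is a list of rows, each a list of 7 numbers: the turn, a rotation vector about the tool's x, y, z in rad, then the shift along the tool's x, y, z in m, then the gripper command: -1 is shut, 1 is fully open, values between are in proportion. A call has exactly 5 rows; each row is the pose to reach, as a shift and turn from the pose commanded when the call began, along the tool's axes at that moment; what a row does not reach only later rows make up. A row lasts 1/10 s, in which the tool goes at most 50 mm and 8.59 degrees, less where a joint would pass 70% of its speed; a pose out of reach is approached as far as the arm can. A call with a gripper value outside its range is refused whole. The fingers move at their own pace and stop on an object; "newtons" is the grip in N (left out, the last holds). Time passes only in rows, so rows that repeat a pose let the fingers close, or fill a call up. It gives the time, the measured TCP pose, the force and the opening at its end, in the units of the state.
- r.get_state(): the state, without advancing time (a new reading comes with each control period).
- r.camera(name): name is "side" or "top"; returns the picture (400x640x3 uint8, blue, green, red); there is no depth.
- r.get_calibration(name): a dict with "K" (3x3 intrinsics, pixels), "R" (3x3) and "t" (3): a world point X has camera coordinates R X + t. Camera axes: x right, y down, z forward; pixel columns grow to the right and rows downward; lengths in mm; the calibration is good to about 2 mm. A picture is of the moment at which its call begins. get_calibration takes no time and is no camera call.
- r.finish_job(): hands the job in, once; it reports no verdict.
Trained networks look in the newest picture that a camera, given by its name, has taken for a name from the list of things; names that differ only in an ending like _2 or _b are one class to them, and where a whole thing is asked for, a point or a joint stands for the part that bears it (a point fixed in the world has none). Each returns a list of dicts, best first, with "conf" (0 to 1); they miss things now and then, are a little off and sometimes report something else, mostly with a low value. They report only what shows in the picture. A call takes as long as a camera call. They do not tell look-alikes from the thing itself.
- r.cut_out(label, camera): "mask" (400x640 bool, what is visible of it) and "extent" ([centre column, centre row, width, height] in pixels, round what is visible of it).
- r.mark_of(label, camera): "position" ([column, row] in pixels: a listed point, or the origin of a listed thing).
The state is a dict: "time_s": time; "joint_positions": joint angles; "joint_velocities": joint speeds; "tau": joint torques, N m; "tool_pos": TCP position; "eef_rot": TCP orientation; "ft_force": force on the tool from outside, world axes, zero at the start; "ft_torque": the same for the moment, N m; "width": opening from 0.0 (shut) to 1.0 (fully open).
Only numpy, scipy, OpenCV 4.12 (cv2) and the standard library are available. Lean on these libraries where they do the work, as an engineer would, in place of code of your own. Each camera call takes 0.05 s, during which the arm holds its last target.

## Working session

There is one attempt and no reset: what is moved stays moved. The work goes in short steps, Python scripts to look and compute and a tool call to move; the robot and the scene stay as the last step left them, time stands still between calls to the robot, and variables do not carry over. Pictures are saved under pics/ and viewed, and the job is handed in when it is done.

Besides the shell and the picture viewer there is one more tool, called after "Call:" by a JSON object that holds its "fn" and its "kwargs". apply_moves: Moves the arm, as the interface text tells. Its arguments: {"type":"object","properties":{"increments":{"type":"array"},"newtons":{"type":"number"}},"required":["increments"]}

```bash
ls; mkdir -p pics; python3 - <<'E'
from rig import r
import cv2
print(r.get_state())
for c in("top","side"):
    im=r.camera(c); cv2.imwrite(f"pics/{c}0.png",im)
    print(c,r.get_calibration(c))
E
```

```text
pics
{'time_s': 0.0, 'joint_positions': array([-1.21470480e+00,  9.18417681e-02,  1.23188063e+00, -8.10640838e-06,
        1.81979686e+00, -5.67086911e-02]), 'joint_velocities': array([1.25045532e-04, 1.16949039e-03, 3.61467952e-05, 2.44758319e-03,
       2.42214219e-04, 9.00603591e-04]), 'tau': array([-3.51226408e-03, -4.46448612e+01, -4.06447756e+01,  6.95145945e-02,
        2.92995782e-02, -1.48622248e-04]), 'tool_pos': array([ 240.60537532, -549.35878924,  240.52005129]), 'eef_rot': array([-3.07304951e+00, -6.43437697e-01,  4.63245175e-04]), 'ft_force': array([-0.11828488,  0.99024557, -0.36881871]), 'ft_torque': array([-0.06101902,  0.02606931,  0.00572631]), 'width': 1.0023592257562255}
top {'K': array([[385.24860215,   0.        , 317.91775805],
       [  0.        , 385.24860215, 195.6748343 ],
       [  0.        ,   0.        ,   1.        ]]), 'R': array([[ 0.01700834, -0.99926418,  0.03437739],
       [-0.99953202, -0.0178671 , -0.02482939],
       [ 0.02542535, -0.03393899, -0.99910044]]), 't': array([ -79.89559567,  436.10606649, 1039.98504136])}
side {'K': array([[497.15276438,   0.        , 324.39792898],
       [  0.        , 497.15276438, 199.49886004],
       [  0.        ,   0.        ,   1.        ]]), 'R': array([[ 0.93970311, -0.34198707, -0.00170601],
       [-0.19416185, -0.52939302, -0.82585968],
       [ 0.28153019,  0.77639415, -0.56387311]]), 't': array([-440.5647834 ,  116.22842656, 1301.47958514])}
```

View pics/top0.png

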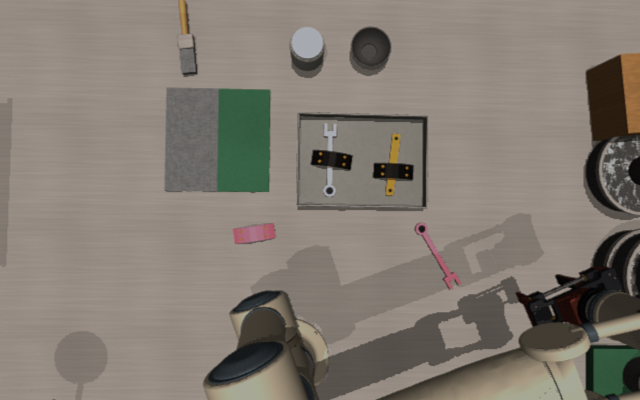

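View pics/side0.png

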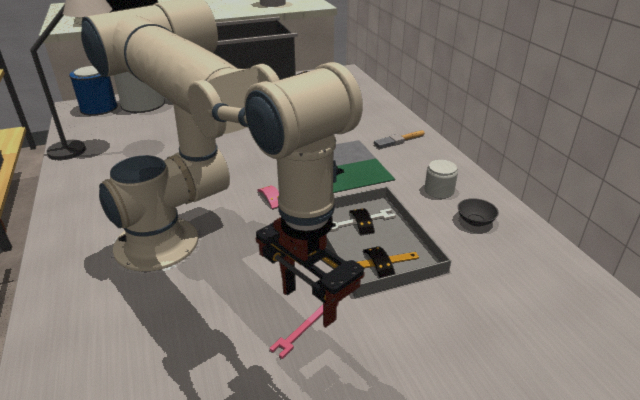

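Top view candidates:
- Linings: black at (332,159) over the steel spanner (the one I want), black at (393,171) over the brass bar, pink at (254,233).
- Spanners: steel with jaw at (330,130) and ring at (330,190) (the one I want), the brass bar, and the pink one at (437,255).

In the side view the target lining is at (362,221).

```bash
cat > h.py <<'E'
import numpy as np, cv2
from rig import r
def cal(c):
    k=r.get_calibration(c); return np.array(k["K"]),np.array(k["R"]),np.array(k["t"])
def proj(c,X):
    K,R,t=cal(c); p=(K@(R@np.array(X,float).reshape(-1,3).T+t[:,None])).T
    return p[:,:2]/p[:,2:]
def ray(c,uv):
    K,R,t=cal(c); d=R.T@np.linalg.inv(K)@np.array([uv[0],uv[1],1.]); return -R.T@t,d/np.linalg.norm(d)
def onz(c,uv,z):
    o,d=ray(c,uv); return o+d*(z-o[2])/d[2]
def tri(a,b):
    o1,d1=ray("top",a);o2,d2=ray("side",b)
    s=np.linalg.lstsq(np.c_[d1,-d2],o2-o1,rcond=None)[0]
    p,q=o1+s[0]*d1,o2+s[1]*d2
    return (p+q)/2,np.linalg.norm(p-q)
E
python3 - <<'E'
from h import *
np.set_printoptions(precision=1,suppress=True)
T=r.camera("top");S=r.camera("side")
for c,im in(("top",T),("side",S)):
    for l in("lining","spanner","mat"):
        for o in r.mark_of(l,c): print(c,l,"mark",o["position"],round(o["conf"],2))
        for o in r.cut_out(l,c):
            m=o["mask"].astype(np.uint8)
            rc=cv2.minAreaRect(cv2.findNonZero(m)); print(c,l,"cut",o["extent"],round(o["conf"],2),rc)
cv2.imwrite("pics/t1.png",cv2.resize(T[80:220,150:440],None,fx=2.75,fy=2.75,interpolation=cv2.INTER_CUBIC))
cv2.imwrite("pics/t1c.png",cv2.resize(T[115:205,295:370],None,fx=6.5,fy=6.5,interpolation=cv2.INTER_CUBIC))
cv2.imwrite("pics/s1c.png",cv2.resize(S[120:300,300:460],None,fx=3.3,fy=3.3,interpolation=cv2.INTER_CUBIC))
E
```

```text
top lining mark [331.9, 163.4] 0.76
top lining mark [253.5, 234.3] 0.55
top lining cut [254.6, 233.4, 40.4, 18.7] 0.63 ((253.36874389648438, 233.1075439453125), (15.160472869873047, 40.91291046142578), 81.63410949707031)
top lining cut [333.5, 160.1, 42.2, 16.3] 0.6 ((331.1003112792969, 158.77783203125), (40.58266830444336, 15.600251197814941), 7.907162666320801)
top spanner mark [438.2, 252.7] 0.83
top spanner mark [329.6, 160.9] 0.69
top spanner cut [330.5, 161.2, 16.8, 73.6] 0.9 ((329.5, 159.5), (71.0, 13.0), 90.0)
top spanner cut [437.2, 253.4, 44.8, 68.9] 0.86 ((435.7313537597656, 253.893310546875), (71.54054260253906, 13.537437438964844), 59.534454345703125)
top mat mark [217.6, 137.8] 0.56
top mat cut [216.1, 138.1, 101.9, 109.2] 0.66 ((216.751220703125, 139.43753051757812), (104.38453674316406, 103.09632110595703), 1.1017061471939087)
side lining mark [360.1, 223.8] 0.79
side lining mark [269.0, 198.9] 0.61
side lining cut [361.6, 222.8, 22.9, 24.3] 0.68 ((362.9830322265625, 220.29751586914062), (29.72821807861328, 16.362411499023438), 64.65382385253906)
side lining cut [266.6, 198.0, 17.1, 24.6] 0.64 ((271.29791259765625, 195.17202758789062), (24.74932098388672, 15.282106399536133), 54.782405853271484)
side spanner mark [310.0, 324.2] 0.75
side spanner mark [360.7, 219.1] 0.52
side spanner cut [297.4, 332.5, 52.4, 56.2] 0.78 ((298.25, 330.25), (17.677669525146484, 67.88224792480469), 45.0)
side spanner cut [363.6, 219.5, 60.9, 20.0] 0.6 ((362.3202209472656, 218.88467407226562), (10.072144508361816, 63.985652923583984), 77.69197845458984)
side mat mark [338.5, 165.4] 0.91
side mat cut [363.5, 165.9, 56.8, 56.5] 0.59 ((359.2692565917969, 163.3461456298828), (46.67564010620117, 60.403770446777344), 78.69007110595703)
```

View pics/t1c.png

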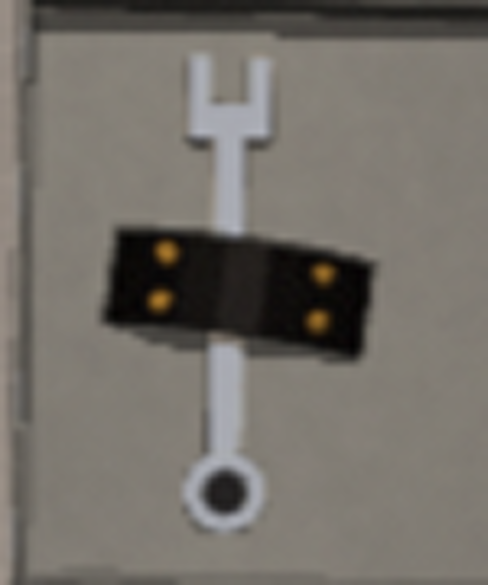

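View pics/s1c.png

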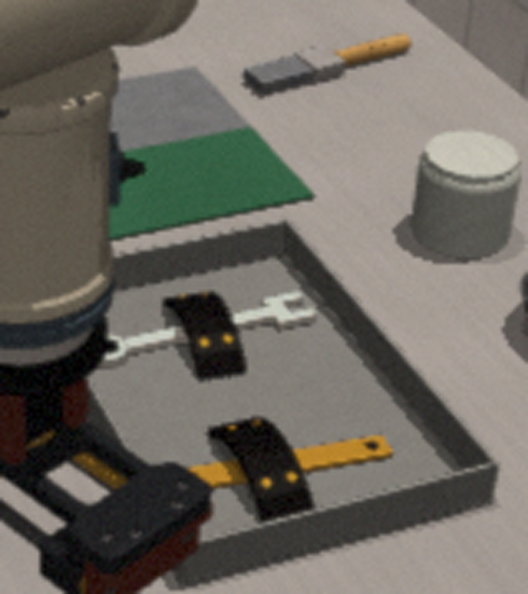

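View pics/t1.png

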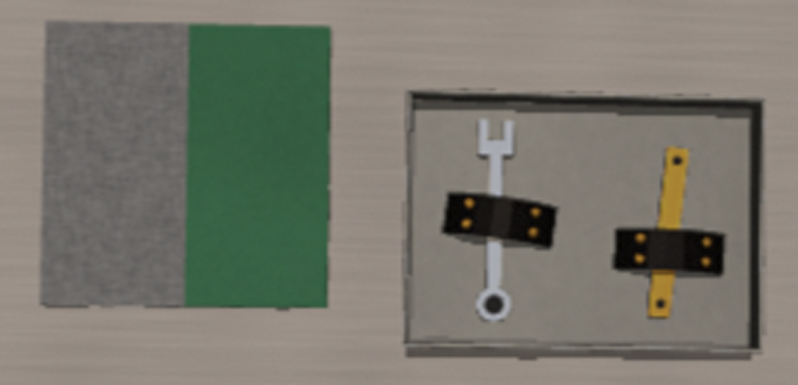

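The top crop shows the black lining with rivets at about (320,153), (319,161), (344,157) and (343,164), crossing the bright steel spanner (jaw near (330,130), ring near (329,190)). The side crop agrees. Next I'll triangulate these points.

```bash
python3 - <<'E'
from h import *
np.set_printoptions(precision=1,suppress=True)
tp=lambda x,y:((x+.5)/6.5-.5+295,(y+.5)/6.5-.5+115)
sp=lambda x,y:((x+.5)/3.3-.5+300,(y+.5)/3.3-.5+120)
P={"riv -y ringside":(tp(317,321),sp(203,342)),"riv -y jawside":(tp(323,272),sp(228,338)),
"riv +y ring":(tp(160,300),sp(183,297)),"riv +y jaw":(tp(167,252),sp(208,294)),
"jawR tip":(tp(260,57),sp(315,313)),"jawL tip":(tp(200,55),sp(300,293)),"ring":(tp(225,491),sp(111,348)),
"mat -y far corner":((150+330/2.75,80+25/2.75),sp(312,196))}
for k,(a,b) in P.items(): print(k,*tri(a,b))
print("riv top z26", [onz("top",P[k][0],31)[:2] for k in list(P)[:4]])
print("ring z14",onz("top",P["ring"][0],14)," jaw mid",onz("top",tp(230,56),14))
print("shank mid at jaw/ring ends",onz("top",tp(229,150),14),onz("top",tp(225,440),14))
print("lining corners top", [onz("top",tp(*q),6) for q in((118,228),(103,325),(375,262),(360,358))])
t1=lambda x,y:((x+.5)/2.75-.5+150,(y+.5)/2.75-.5+80)
for q in((46,22),(330,25),(328,307),(41,305),(188,24),(185,306)): print("mat",onz("top",t1(*q),4))
print("bin rim",[onz("top",t1(*q),40) for q in((408,93),(762,99),(405,345),(760,349))])
print("mat mark", tri((217.6,137.8),(338.5,165.4)), onz("top",(217.6,137.8),2))
for c in("top","side"):print(c,"lin")
print("lining mark",tri((331.9,163.4),(360.1,223.8)))
print("spanner mark",tri((329.6,160.9),(360.7,219.1)))
E
```

```text
riv -y ringside [ 522.8 -138.    29.5] 0.18839798618991535
riv -y jawside [ 543.4 -140.3   29.8] 1.0081470261237744
riv +y ring [531.3 -73.7  28.9] 2.468712870789923
riv +y jaw [552.  -76.6  28.7] 4.227356747676278
jawR tip [ 635.6 -114.3   13.8] 2.1639860612132713
jawL tip [634.4 -88.8  17.9] 1.086018709940568
ring [ 454.7 -102.8   16. ] 4.197842229430787
mat -y far corner [724.6  63.5   7.1] 1.7198637721883154
riv top z26 [array([ 522.6, -137.8]), array([ 542.8, -140. ]), array([529.9, -73.3]), array([549.6, -75.8])]
ring z14 [ 452.8 -102.3   14. ]  jaw mid [ 634.6 -101.4   14. ]
shank mid at jaw/ring ends [ 595.2 -101.6   14. ] [ 474.  -101.9   14. ]
lining corners top [array([562.7, -56. ,   6. ]), array([521.8, -50.4,   6. ]), array([ 550.7, -164.4,    6. ]), array([ 510.1, -158.7,    6. ])]
mat [722.5 342.9   4. ]
mat [727.2  64.4   4. ]
mat [447.   60.7   4. ]
mat [443.8 340.3   4. ]
mat [724.3 204.3   4. ]
mat [445.4 200.7   4. ]
bin rim [array([652.6, -15. ,  40. ]), array([ 655.5, -358.3,   40. ]), array([410.8, -16.5,  40. ]), array([ 412.7, -358.8,   40. ])]
mat mark (array([589.9, 201.2,   7.5]), np.float64(2.0114906115731945)) [589.9 202.8   2. ]
top lin
side lin
lining mark (array([ 529.3, -110.1,    5.8]), np.float64(6.587614929064387))
spanner mark (array([ 534.4, -102.9,   15.6]), np.float64(5.525676665598568))
```

```bash
cat >> h.py <<'E'
from scipy.spatial.transform import Rotation as Ro
def go(x,y,z,phi):
    s=r.get_state(); R=Ro.from_rotvec(s["eef_rot"]); p=np.array(s["tool_pos"])
    T=Ro.from_matrix(np.array([[np.cos(phi),np.sin(phi),0],[np.sin(phi),-np.cos(phi),0],[0,0,-1.]]))
    print("t",round(s["time_s"],2),"pos",p.round(1),"w",round(s["width"],3),"F",np.round(s["ft_force"],1),"j6",round(s["joint_positions"][5],2))
    print("turn",(R.inv()*T).as_rotvec().round(4),"shift m",(R.inv().apply(np.array([x,y,z])-p)/1000).round(4))
E
python3 -c "
from h import *
go(536.2,-107,200,1.463)"
```

```text
t 0.8 pos [ 240.7 -549.6  241.6] w 0.994 F [-0.3 -0.5 -1.2] j6 -0.06
turn [ 1.0000e-04 -0.0000e+00 -1.0502e+00] shift m [ 0.4482 -0.2869  0.0416]
```

Call:
{"fn": "apply_moves", "kwargs": {"increments": [[0,0,-0.07,0.03,-0.019,0,1],[0,0,-0.14,0.06,-0.038,0,1],[0,0,-0.22,0.095,-0.061,0,1],[0,0,-0.3,0.13,-0.083,0,1],[0,0,-0.38,0.165,-0.106,0,1]], "newtons": 30}}

```text
time_s: 1.3
tool_pos: [349.9, -385.0, 241.7]
eef_rot: [2.896, 1.217, 0.0]
ft_force: [0.8, 0.7, 0.8]
width: 0.999
```

```bash
python3 -c "
from h import *
go(536.2,-107,200,1.463)"
```

```text
t 1.3 pos [ 349.9 -385.   241.7] w 0.999 F [0.8 0.7 0.8] j6 -0.12
turn [ 4.000e-04  1.000e-04 -6.674e-01] shift m [ 0.3289 -0.0615  0.0417]
```

Call:
{"fn": "apply_moves", "kwargs": {"increments": [[0,0,-0.07,0.038,-0.007,0,1],[0,0,-0.14,0.076,-0.014,0,1],[0,0,-0.21,0.114,-0.021,0,1],[0,0,-0.28,0.152,-0.028,0,1],[0,0,-0.35,0.19,-0.035,0,1]]}}

```text
time_s: 1.8
tool_pos: [458.4, -225.0, 241.9]
eef_rot: [2.64, 1.702, 0.0]
ft_force: [0.1, -0.2, -0.4]
width: 1.0
```

```bash
python3 -c "
from h import *
go(536.2,-107,160,1.463)"
```

```text
t 1.8 pos [ 458.4 -225.   241.9] w 1.0 F [ 0.1 -0.2 -0.4] j6 -0.1
turn [ 7.000e-04  2.000e-04 -3.174e-01] shift m [0.1396 0.0221 0.0819]
```

Call:
{"fn": "apply_moves", "kwargs": {"increments": [[0,0,-0.07,0.035,0.005,0.02,1],[0,0,-0.14,0.07,0.011,0.04,1],[0,0,-0.21,0.105,0.016,0.06,1],[0,0,-0.28,0.13,0.02,0.075,1],[0,0,-0.317,0.1396,0.0221,0.082,1]]}}

```text
time_s: 2.3
tool_pos: [536.0, -106.4, 157.7]
eef_rot: [-2.334, -2.099, 0.002]
ft_force: [-0.5, -0.4, -0.6]
width: 1.005
```

```bash
python3 - <<'E'
from h import *
go(536.2,-107,39,1.463)
S=r.camera("side");T=r.camera("top")
a=cv2.resize(S[120:300,280:460],(600,600),interpolation=cv2.INTER_CUBIC)
cv2.imwrite("pics/s2.png",a);cv2.imwrite("pics/t2.png",T)
go(536.2,-107,39,1.463)
E
```

```text
t 2.3 pos [ 536.  -106.4  157.7] w 1.005 F [-0.5 -0.4 -0.6] j6 -0.15
turn [-0.0025 -0.0008  0.0016] shift m [-0.0006  0.0006  0.1187]
t 2.4 pos [ 535.6 -107.8  158.4] w 0.998 F [-0.1 -0.1 -0. ] j6 -0.15
turn [-0.0023 -0.0002 -0.0014] shift m [0.0009 0.0008 0.1194]
```

View pics/s2.png

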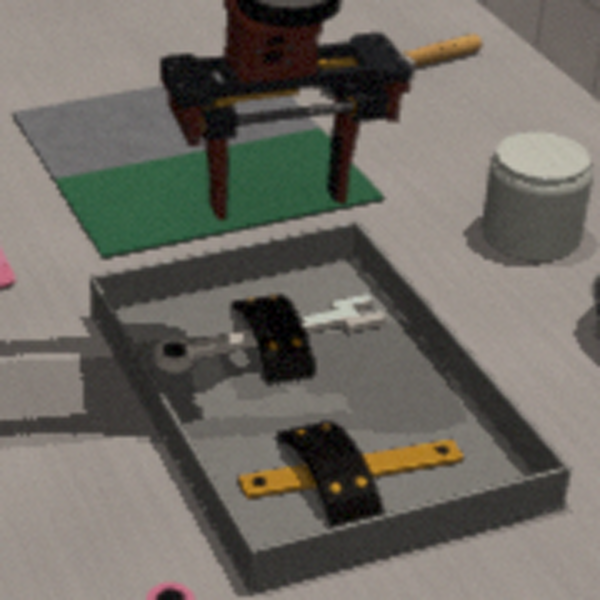

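The gripper is aligned above the lining, with the fingers straddling its width in x. In the crop the lining is near (275,340) and the ring end near (173,350). Descending now.

Call:
{"fn": "apply_moves", "kwargs": {"increments": [[0,0,0,0,0.0005,0.03,1],[0,0,0,0,0.0005,0.06,1],[0,0,0,0,0.0005,0.085,1],[0,0,0,0,0.0005,0.105,0.7],[0,0,0,0,0.0005,0.119,0.5]]}}

```text
time_s: 2.9
tool_pos: [535.8, -110.1, 40.3]
eef_rot: [2.344, 2.091, -0.001]
ft_force: [-0.5, 0.1, -0.7]
width: 0.862
```

```bash
python3 - <<'E'
from h import *
S=r.camera("side")
cv2.imwrite("pics/s3.png",cv2.resize(S[170:270,310:410],(600,600),interpolation=cv2.INTER_CUBIC))
go(536.2,-107,39,1.463)
E
```

```text
t 2.95 pos [ 534.8 -109.7   38. ] w 0.809 F [-0.6 -0.1 -1.5] j6 -0.15
turn [-0.003   0.     -0.0057] shift m [ 0.0028  0.001  -0.001 ]
```

View pics/s3.png

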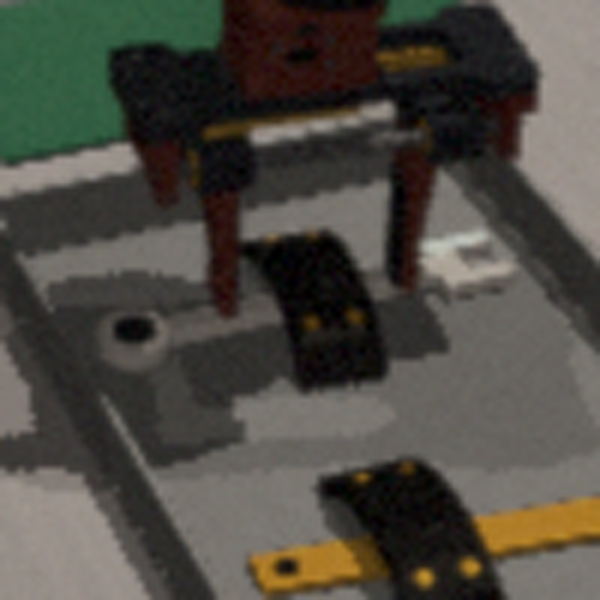

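The fingers straddle the crown and stand just above the shank. I'll trim by 2.5 mm and close.

Call:
{"fn": "apply_moves", "kwargs": {"increments": [[0.003,0,-0.005,0.0025,0.0005,-0.001,0.3],[0,0,-0.005,0.0025,0.0005,-0.001,0],[0,0,-0.005,0.0025,0.0005,-0.001,-0.4],[0,0,-0.005,0.0025,0.0005,-0.001,-1],[0,0,-0.005,0.0025,0.0005,-0.001,-1]], "newtons": 25}}

```text
time_s: 3.45
tool_pos: [537.8, -106.4, 42.9]
eef_rot: [2.334, 2.1, 0.002]
ft_force: [0.4, 0.0, 3.5]
width: 0.452
```

Call:
{"fn": "apply_moves", "kwargs": {"increments": [[0,0,0,0,0,0,-1],[0,0,0,0,0,0,-1],[0,0,0,0,0,0,-1],[0,0,0,0,0,0,-1],[0,0,0,0,0,0,-1]]}}

```text
time_s: 3.95
tool_pos: [537.8, -106.4, 42.9]
eef_rot: [2.335, 2.1, 0.002]
ft_force: [-0.4, -0.1, 5.4]
width: 0.452
```

Call:
{"fn": "apply_moves", "kwargs": {"increments": [[0,0,0,0,0,-0.005,-1],[0,0,0,0,0,-0.012,-1],[0,0,0,0,0,-0.02,-1],[0,0,0,0,0,-0.02,-1],[0,0,0,0,0,-0.02,-1]]}}

```text
time_s: 4.45
tool_pos: [537.2, -106.2, 61.9]
eef_rot: [2.336, 2.1, 0.0]
ft_force: [-0.9, -0.6, -1.5]
width: 0.45
```

```bash
python3 - <<'E'
from h import *
S=r.camera("side")
cv2.imwrite("pics/s4.png",cv2.resize(S[170:270,310:410],(600,600),interpolation=cv2.INTER_CUBIC))
go(536.2,-107,120,1.463)
E
```

```text
t 4.5 pos [ 537.  -106.2   61.5] w 0.453 F [ 0.4 -0.1 -1.7] j6 -0.15
turn [-0.0001 -0.      0.0018] shift m [-0.0009 -0.0007 -0.0585]
```

View pics/s4.png

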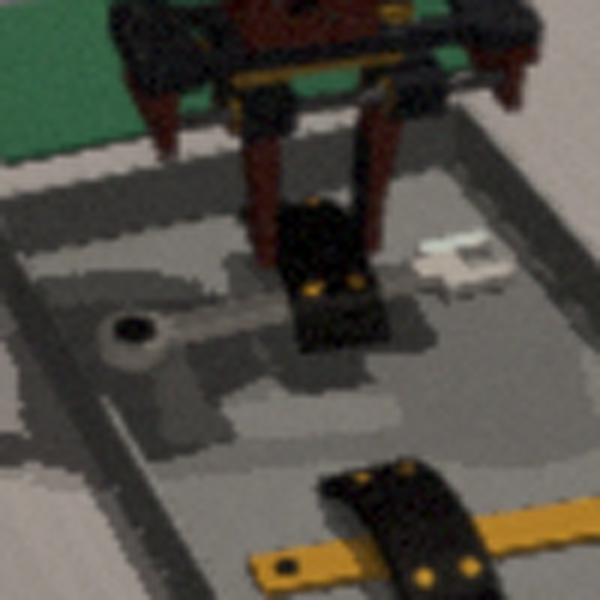

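The lining (rivets near (313,288), (355,282) and (312,203)) is lifted level, and the spanner is undisturbed. Next: raise, then carry it over.

Call:
{"fn": "apply_moves", "kwargs": {"increments": [[0,0,0,0,0,-0.02,-1],[0,0,0,0,0,-0.045,-1],[0,0,0,0.01,0,-0.065,-1],[0,0,0,0.03,0,-0.075,-1],[0,0,0,0.06,0,-0.075,-1]]}}

```text
time_s: 5.0
tool_pos: [544.2, -47.1, 138.6]
eef_rot: [2.336, 2.096, 0.003]
ft_force: [0.8, 0.6, -1.8]
width: 0.453
```

```bash
python3 -c "
from h import *
go(584.3,272,135,1.58)"
```

```text
t 5.0 pos [544.2 -47.1 138.6] w 0.453 F [ 0.8  0.6 -1.8] j6 -0.04
turn [ 0.0032  0.0008 -0.1174] shift m [0.3215 0.0054 0.0034]
```

Call:
{"fn": "apply_moves", "kwargs": {"increments": [[0,0,-0.02,0.035,0.001,0,-1],[0,0,-0.04,0.073,0.001,0,-1],[0,0,-0.06,0.111,0.002,0,-1],[0,0,-0.08,0.149,0.003,0.002,-1],[0,0,-0.1,0.187,0.003,0.003,-1]]}}

```text
time_s: 5.5
tool_pos: [566.0, 140.6, 132.9]
eef_rot: [-2.227, -2.215, 0.001]
ft_force: [1.2, -0.2, -0.9]
width: 0.453
```

Call:
{"fn": "apply_moves", "kwargs": {"increments": [[0,0,-0.01,0.035,0,0,-1],[0,0,-0.017,0.07,0,0,-1],[0,0,-0.017,0.1,0,0,-1],[0,0,-0.017,0.125,0,0,-1],[0,0,-0.017,0.134,0,0,-1]]}}

```text
time_s: 6.0
tool_pos: [566.3, 275.2, 132.7]
eef_rot: [-2.206, -2.236, 0.001]
ft_force: [-0.4, 0.4, -1.3]
width: 0.456
```

```bash
python3 - <<'E'
from h import *
S=r.camera("side")
cv2.imwrite("pics/s5.png",cv2.resize(S[90:240,260:460],(800,600),interpolation=cv2.INTER_CUBIC))
go(584.3,272,60,1.58)
for l in("mat",): print(r.mark_of(l,"side"))
E
```

```text
t 6.05 pos [566.3 275.3 132.8] w 0.453 F [-1.  -0.3 -1.9] j6 0.38
turn [-0.0013 -0.0003  0.0042] shift m [-0.0035  0.018   0.0727]
[{'position': [339.4, 164.3], 'conf': 0.98}, {'position': [377.7, 266.1], 'conf': 0.3}]
```

View pics/s5.png

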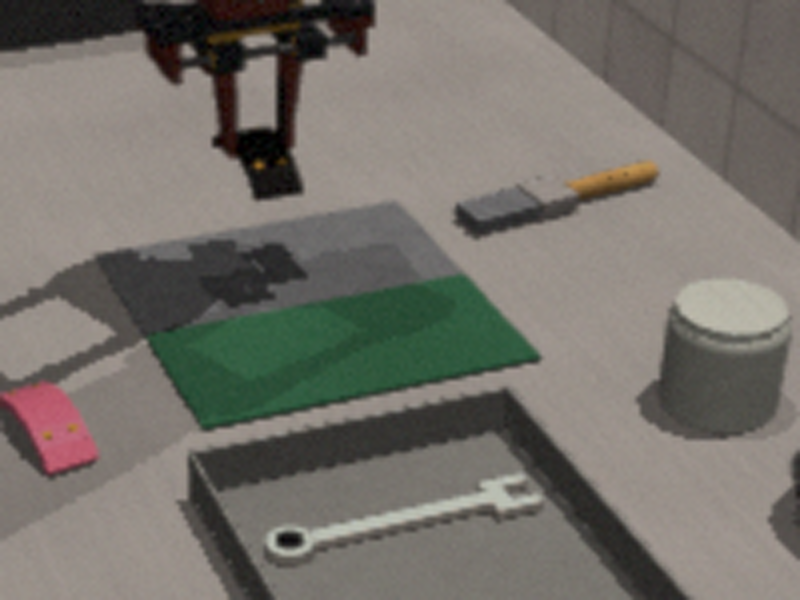

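The lining hangs level above the grey half, and the spanner lies uncovered in the bin. Now I can cross-check the mat corners and spanner from both views.

```bash
python3 - <<'E'
from h import *
np.set_printoptions(precision=1,suppress=True)
q=lambda x,y:((x+.5)/4-.5+260,(y+.5)/4-.5+90)
t1=lambda x,y:((x+.5)/2.75-.5+150,(y+.5)/2.75-.5+80)
tp=lambda x,y:((x+.5)/6.5-.5+295,(y+.5)/6.5-.5+115)
for a,b in(((46,22),(398,202)),((330,25),(540,357)),((328,307),(207,428)),((41,305),(95,257))): print("mat",*tri(t1(*a),q(*b)))
print("ring",*tri(tp(225,491),q(290,540)));print("jaw",*tri(tp(230,56),q(532,491)))
print("shank at jaw",*tri(tp(229,140),q(485,500)))
E
```

```text
mat [722.9 341.4   7.1] 2.71680520452831
mat [725.9  64.3   6.9] 0.7916944515500135
mat [448.2  60.    7.1] 2.837689342950231
mat [444.  339.4   6.2] 0.5267411499101943
ring [ 453.2 -102.2   17.7] 1.1519771139184802
jaw [ 635.2 -101.6   12.7] 0.6436974458448355
shank at jaw [ 599.3 -101.5   14. ] 0.19506770558516984
```

Call:
{"fn": "apply_moves", "kwargs": {"increments": [[0,0,0,-0.001,0.005,0.015,-1],[0,0,0,-0.002,0.011,0.035,-1],[0,0,0,-0.003,0.018,0.055,-1],[0,0,0,-0.003,0.018,0.07,-1],[0,0,0,-0.003,0.018,0.08,-1]]}}

```text
time_s: 6.6
tool_pos: [584.4, 268.7, 51.0]
eef_rot: [-2.21, -2.231, 0.005]
ft_force: [-0.6, -0.3, -1.8]
width: 0.451
```

```bash
python3 -c "
from h import *
go(584.3,272,42,1.58)"
```

```text
t 6.6 pos [584.4 268.7  51. ] w 0.451 F [-0.6 -0.3 -1.8] j6 0.37
turn [-0.0028  0.0013  0.0001] shift m [ 0.0034 -0.0001  0.009 ]
```

Call:
{"fn": "apply_moves", "kwargs": {"increments": [[0,0,0,0,0,0.002,-1],[0,0,0,0,0,0.004,-1],[0,0,0,0,0,0.006,-1],[0,0,0,0,0,0.007,-1],[0,0,0,0,0,0.007,-1]]}}

```text
time_s: 7.1
tool_pos: [585.2, 270.5, 47.3]
eef_rot: [2.209, 2.234, 0.001]
ft_force: [-0.4, 0.7, -1.8]
width: 0.455
```

```bash
python3 - <<'E'
from h import *
S=r.camera("side")
cv2.imwrite("pics/s6.png",cv2.resize(S[100:200,260:393],(798,600),interpolation=cv2.INTER_CUBIC))
go(584.3,272,42,1.58)
E
```

```text
t 7.15 pos [585.2 270.4  47.2] w 0.452 F [ 1.  -0.3 -0.8] j6 0.37
turn [ 0.0008 -0.0002  0.002 ] shift m [ 0.0016 -0.0009  0.0052]
```

View pics/s6.png

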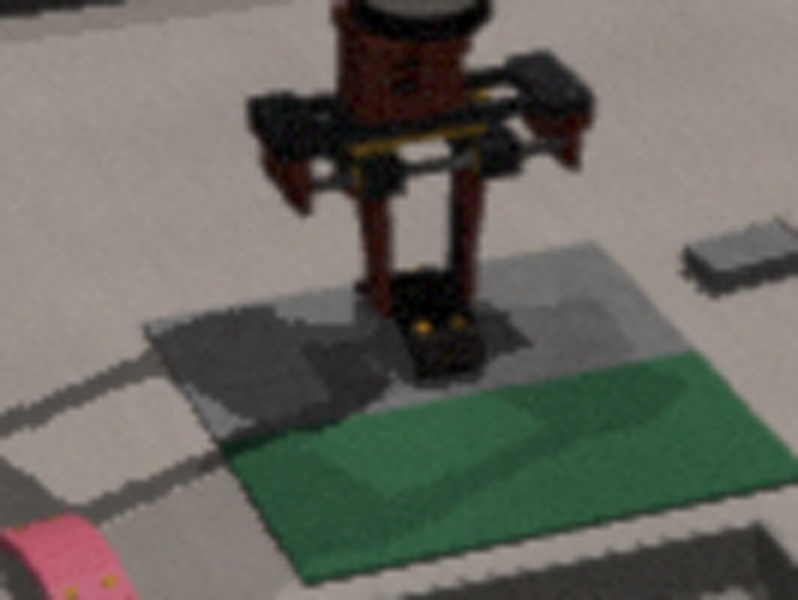

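The lining is a few mm above the grey half and the force still shows only its weight. Lowering more.

Call:
{"fn": "apply_moves", "kwargs": {"increments": [[0,0,0,0,0,0.001,-1],[0,0,0,0,0,0.002,-1],[0,0,0,0,0,0.003,-1],[0,0,0,0,0,0.004,-1],[0,0,0,0,0,0.004,-1]]}}

```text
time_s: 7.65
tool_pos: [585.1, 270.3, 43.0]
eef_rot: [2.209, 2.234, 0.0]
ft_force: [-0.2, 0.2, 2.6]
width: 0.455
```

Call:
{"fn": "apply_moves", "kwargs": {"increments": [[0,0,0,0,0,0.0005,-1],[0,0,0,0,0,0.001,-1],[0,0,0,0,0,0.0015,-1],[0,0,0,0,0,0.0015,-1],[0,0,0,0,0,0.0015,-1]]}}

```text
time_s: 8.15
tool_pos: [585.1, 270.4, 42.9]
eef_rot: [2.209, 2.233, 0.001]
ft_force: [-5.1, -1.7, 8.1]
width: 0.45
```

Contact is at TCP z 42.9, the same as in the bin, so the lining is standing on the mat. Releasing.

Call:
{"fn": "apply_moves", "kwargs": {"increments": [[0,0,0,0,0,-0.001,-0.08],[0,0,0,0,0,-0.0015,0.0],[0,0,0,0,0,-0.0015,0.2],[0,0,0,0,0,-0.0015,0.4],[0,0,0,0,0,-0.0015,0.4]]}}

```text
time_s: 8.65
tool_pos: [585.0, 270.2, 42.3]
eef_rot: [-2.209, -2.233, 0.0]
ft_force: [-0.2, -0.8, -0.2]
width: 0.693
```

Call:
{"fn": "apply_moves", "kwargs": {"increments": [[0,0,0,0,0,-0.005,0.4],[0,0,0,0,0,-0.02,0.4],[0,0,0,0,0,-0.045,0.4],[0,0,0,0,0,-0.075,0.4],[0,0,0,0,0,-0.1,0.4]]}}

```text
time_s: 9.15
tool_pos: [585.4, 270.4, 146.0]
eef_rot: [2.209, 2.233, 0.004]
ft_force: [0.0, 0.7, 0.4]
width: 0.7
```

```bash
python3 - <<'E'
from h import *
S=r.camera("side")
cv2.imwrite("pics/s7.png",cv2.resize(S[90:240,260:460],(800,600),interpolation=cv2.INTER_CUBIC))
go(535.5,-101.8,120,0.003)
E
```

```text
t 9.2 pos [586.9 271.  151.4] w 0.7 F [-0.3  0.2  4.1] j6 0.37
turn [ 0.0043 -0.01    1.5788] shift m [-0.3724 -0.0558  0.0296]
```

View pics/s7.png

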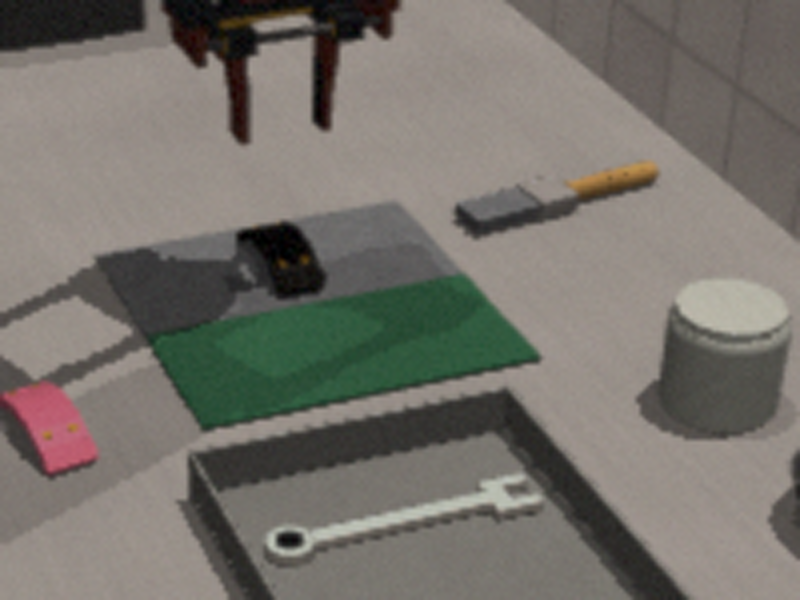

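The lining stands hollow side down on the grey half at about (282,258). Now moving to the spanner.

Call:
{"fn": "apply_moves", "kwargs": {"increments": [[0,0,0.12,-0.025,-0.004,0,0.4],[0,0,0.24,-0.055,-0.008,0,0.4],[0,0,0.36,-0.09,-0.013,0,0.4],[0,0,0.48,-0.125,-0.018,0,0.4],[0,0,0.6,-0.16,-0.023,0,0.4]]}}

```text
time_s: 9.7
tool_pos: [563.6, 108.9, 143.6]
eef_rot: [2.773, 1.474, 0.002]
ft_force: [0.1, 0.0, -0.5]
width: 0.699
```

```bash
python3 -c "
from h import *
go(535.5,-101.8,120,0.003)"
```

```text
t 9.7 pos [563.6 108.9 143.6] w 0.699 F [ 0.1  0.  -0.5] j6 0.73
turn [ 6.000e-04 -1.400e-03  9.743e-01] shift m [-0.1904  0.0945  0.0236]
```

Call:
{"fn": "apply_moves", "kwargs": {"increments": [[0,0,0.12,-0.028,0.014,0.003,0.4],[0,0,0.24,-0.057,0.028,0.006,0.4],[0,0,0.36,-0.086,0.043,0.01,0.4],[0,0,0.48,-0.115,0.057,0.014,0.4],[0,0,0.6,-0.143,0.071,0.018,0.4]]}}

```text
time_s: 10.2
tool_pos: [543.3, -49.7, 125.6]
eef_rot: [3.085, 0.588, 0.002]
ft_force: [-0.1, -0.7, 0.2]
width: 0.703
```

```bash
python3 -c "
from h import *
go(535.5,-101.8,120,0.003)"
```

```text
t 10.2 pos [543.3 -49.7 125.6] w 0.703 F [-0.1 -0.7  0.2] j6 1.04
turn [ 0.0006 -0.0015  0.3738] shift m [-0.0264  0.0456  0.0056]
```

Call:
{"fn": "apply_moves", "kwargs": {"increments": [[0,0,0.1,-0.007,0.012,0.002,0.4],[0,0,0.2,-0.014,0.024,0.004,0.4],[0,0,0.3,-0.021,0.036,0.006,0.4],[0,0,0.374,-0.026,0.0456,0.006,0.4],[0,0,0.374,-0.026,0.0456,0.006,0.4]]}}

```text
time_s: 10.7
tool_pos: [536.2, -101.5, 119.4]
eef_rot: [3.141, 0.009, 0.002]
ft_force: [-0.3, 0.7, -0.5]
width: 0.697
```

```bash
python3 - <<'E'
from h import *
S=r.camera("side")
cv2.imwrite("pics/s8.png",cv2.resize(S[150:275,290:457],(800,600),interpolation=cv2.INTER_CUBIC))
go(535.5,-101.8,25,0.003)
E
```

```text
t 10.75 pos [ 536.4 -100.7  119.4] w 0.703 F [0.9 0.2 0. ] j6 1.31
turn [ 0.0001 -0.001   0.0053] shift m [-0.001   0.0011  0.0944]
```

View pics/s8.png

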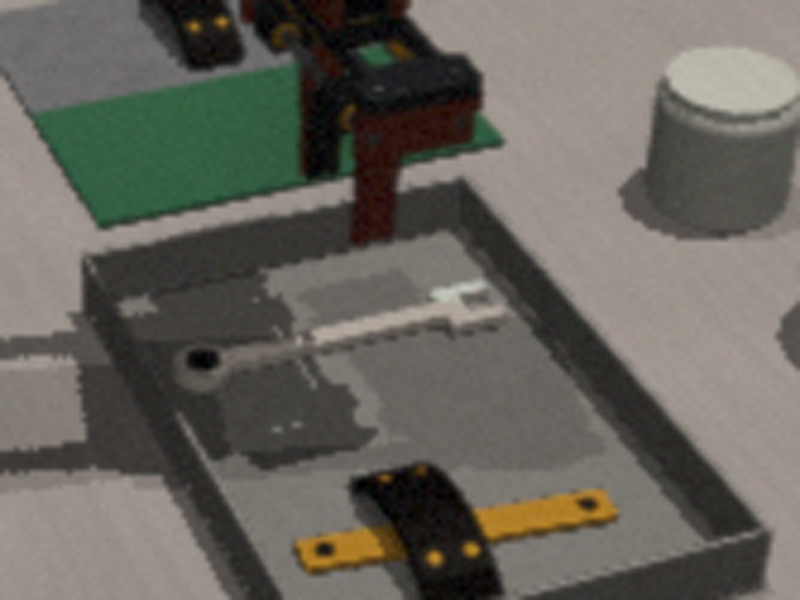

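The jaws open across the shank, centred over it. Descending in two steps.

Call:
{"fn": "apply_moves", "kwargs": {"increments": [[0,0,0.003,-0.001,0.001,0.025,0.4],[0,0,0.005,-0.001,0.001,0.05,0.2],[0,0,0.005,-0.001,0.001,0.07,0],[0,0,0.005,-0.001,0.001,0.082,0],[0,0,0.005,-0.001,0.001,0.085,0]]}}

```text
time_s: 11.25
tool_pos: [534.6, -100.6, 32.3]
eef_rot: [-3.141, -0.007, 0.003]
ft_force: [-0.2, -0.7, 0.4]
width: 0.505
```

Call:
{"fn": "apply_moves", "kwargs": {"increments": [[0,0,0,0,0,0.001,0],[0,0,0,0,0,0.002,0],[0,0,0,0,0,0.003,0],[0,0,0,0,0,0.003,0],[0,0,0,0,0,0.003,0]]}}

```text
time_s: 11.75
tool_pos: [535.5, -101.4, 31.1]
eef_rot: [3.141, 0.004, 0.001]
ft_force: [-0.3, -0.3, -0.1]
width: 0.502
```

```bash
python3 - <<'E'
from h import *
S=r.camera("side")
cv2.imwrite("pics/s9.png",cv2.resize(S[190:260,315:408],(797,600),interpolation=cv2.INTER_CUBIC))
go(535.5,-101.8,26,0.003)
E
```

```text
t 11.8 pos [ 535.4 -101.4   31. ] w 0.5 F [-0.7 -0.8  0.8] j6 1.32
turn [ 0.0001 -0.0005 -0.0002] shift m [0.0001 0.0004 0.005 ]
```

View pics/s9.png

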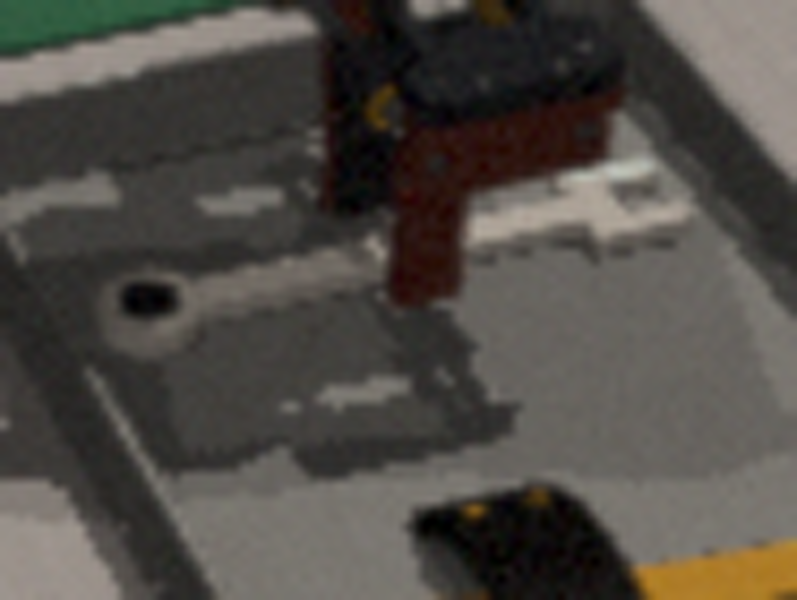

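Both fingers stand beside the shank. Lowering 5 mm, then gripping.

Call:
{"fn": "apply_moves", "kwargs": {"increments": [[0,0,0,0,0,0.002,0],[0,0,0,0,0,0.004,0],[0,0,0,0,0,0.005,0],[0,0,0,0,0,0.005,-0.3],[0,0,0,0,0,0.005,-0.5]], "newtons": 50}}

```text
time_s: 12.3
tool_pos: [535.2, -101.3, 25.5]
eef_rot: [-3.142, -0.004, 0.0]
ft_force: [0.5, 0.5, -0.7]
width: 0.357
```

Call:
{"fn": "apply_moves", "kwargs": {"increments": [[0,0,0,0,0,0,-0.7],[0,0,0,0,0,0,-1],[0,0,0,0,0,0,-1],[0,0,0,0,0,0,-1],[0,0,0,0,0,0,-1]]}}

```text
time_s: 12.8
tool_pos: [535.3, -101.3, 25.7]
eef_rot: [3.142, 0.004, 0.0]
ft_force: [-0.2, 0.2, 0.0]
width: 0.154
```

Call:
{"fn": "apply_moves", "kwargs": {"increments": [[0,0,0,0,0,0,-1],[0,0,0,0,0,-0.003,-1],[0,0,0,0,0,-0.008,-1],[0,0,0,0,0,-0.012,-1],[0,0,0,0,0,-0.012,-1]]}}

```text
time_s: 13.3
tool_pos: [535.7, -101.5, 38.6]
eef_rot: [3.141, 0.004, 0.002]
ft_force: [0.2, -0.5, -1.5]
width: 0.151
```

```bash
python3 - <<'E'
from h import *
S=r.camera("side")
cv2.imwrite("pics/s10.png",cv2.resize(S[190:260,315:408],(797,600),interpolation=cv2.INTER_CUBIC))
go(535.5,-101.8,130,0.003)
E
```

```text
t 13.35 pos [ 535.5 -101.4   38.2] w 0.154 F [ 0.6  0.4 -1.3] j6 1.32
turn [ 0.0002 -0.0009 -0.0002] shift m [ 0.      0.0004 -0.0918]
```

View pics/s10.png

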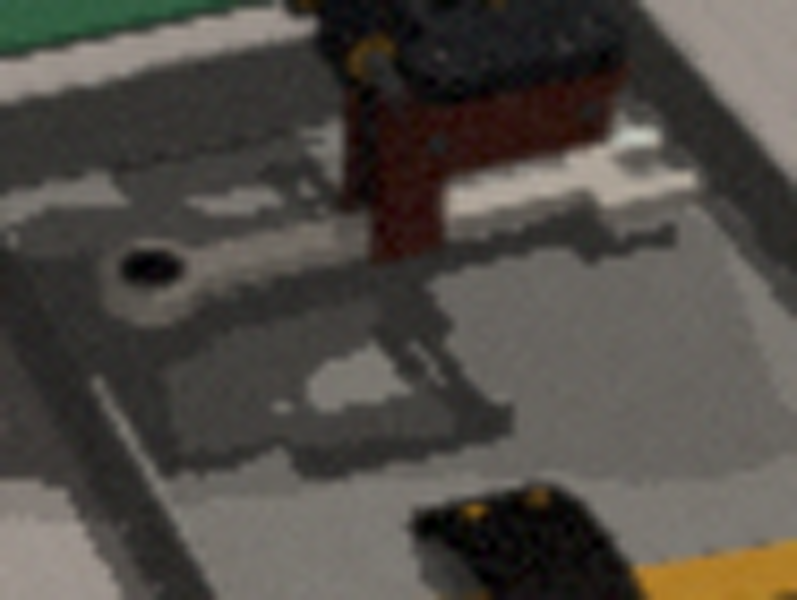

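The spanner is lifted level, with ring and jaw both clear of the floor and an opening of 13.5 mm. Raising to carry height.

Call:
{"fn": "apply_moves", "kwargs": {"increments": [[0,0,0,0,0,-0.02,-1],[0,0,0,0,0,-0.045,-1],[0,0,0,0,0,-0.07,-1],[0,0,0,0,0,-0.088,-1],[0,0,0,0,0,-0.092,-1]]}}

```text
time_s: 13.85
tool_pos: [536.3, -101.6, 132.4]
eef_rot: [3.141, 0.004, 0.007]
ft_force: [0.3, -0.3, -1.6]
width: 0.152
```

```bash
python3 -c "
from h import *
go(586,131,130,0.012)"
```

```text
t 13.85 pos [ 536.3 -101.6  132.4] w 0.152 F [ 0.3 -0.3 -1.6] j6 1.32
turn [ 0.0011 -0.0043 -0.0092] shift m [ 0.0503 -0.2324  0.0024]
```

Call:
{"fn": "apply_moves", "kwargs": {"increments": [[0,0,0,0.005,-0.02,0,-1],[0,0,0,0.011,-0.048,0,-1],[0,0,0,0.018,-0.08,0,-1],[0,0,0,0.025,-0.112,0,-1],[0,0,-0.009,0.032,-0.145,0,-1]]}}

```text
time_s: 14.35
tool_pos: [566.5, 44.8, 128.2]
eef_rot: [3.141, 0.018, -0.003]
ft_force: [1.2, 0.2, -1.9]
width: 0.151
```

Call:
{"fn": "apply_moves", "kwargs": {"increments": [[0,0,0,0.006,-0.03,0,-1],[0,0,0,0.012,-0.055,0,-1],[0,0,0,0.016,-0.075,0,-1],[0,0,0,0.018,-0.085,0,-1],[0,0,0,0.018,-0.087,0,-1]]}}

```text
time_s: 14.85
tool_pos: [583.5, 131.8, 128.5]
eef_rot: [3.141, 0.021, -0.003]
ft_force: [-0.6, -0.5, -2.0]
width: 0.153
```

```bash
python3 - <<'E'
from h import *
S=r.camera("side")
cv2.imwrite("pics/s11.png",cv2.resize(S[90:240,260:460],(800,600),interpolation=cv2.INTER_CUBIC))
go(586,131,40,0.012)
E
```

```text
t 14.9 pos [583.5 131.2 128.7] w 0.156 F [ 0.1 -0.2 -2.4] j6 1.72
turn [0.0004 0.0014 0.0006] shift m [0.0027 0.0002 0.0887]
```

View pics/s11.png

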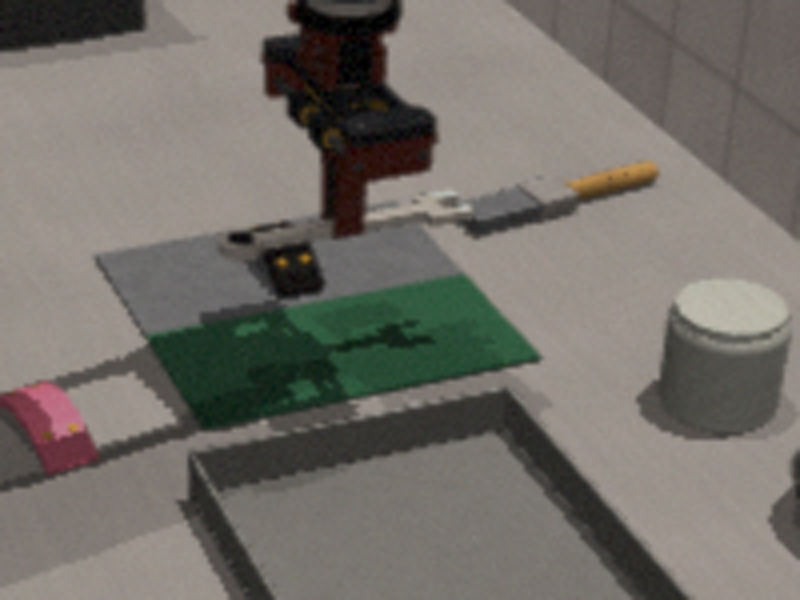

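The spanner hangs level over the green half, its shadow around (385,340), and the lining hasn't moved. Lowering.

Call:
{"fn": "apply_moves", "kwargs": {"increments": [[0,0,0,0.001,0,0.02,-1],[0,0,0,0.002,0,0.045,-1],[0,0,0,0.0025,0,0.068,-1],[0,0,0,0.0025,0,0.084,-1],[0,0,0,0.0025,0,0.09,-1]]}}

```text
time_s: 15.4
tool_pos: [585.1, 129.9, 37.2]
eef_rot: [3.141, 0.017, -0.006]
ft_force: [-0.4, -1.1, -3.2]
width: 0.153
```

Call:
{"fn": "apply_moves", "kwargs": {"increments": [[0,0,0,0,0,0.002,-1],[0,0,0,0,0,0.004,-1],[0,0,0,0,0,0.006,-1],[0,0,0,0,0,0.008,-1],[0,0,0,0,0,0.008,-1]]}}

```text
time_s: 15.9
tool_pos: [586.4, 131.0, 31.9]
eef_rot: [-3.141, -0.019, -0.001]
ft_force: [0.5, 0.5, -1.5]
width: 0.154
```

Call:
{"fn": "apply_moves", "kwargs": {"increments": [[0,0,0,0,0,0.001,-1],[0,0,0,0,0,0.002,-1],[0,0,0,0,0,0.003,-1],[0,0,0,0,0,0.004,-1],[0,0,0,0,0,0.0045,-1]]}}

```text
time_s: 16.4
tool_pos: [586.2, 131.0, 26.9]
eef_rot: [3.142, 0.019, -0.0]
ft_force: [0.2, 0.3, -2.5]
width: 0.151
```

Call:
{"fn": "apply_moves", "kwargs": {"increments": [[0,0,0,0,0,0.0005,-1],[0,0,0,0,0,0.001,-1],[0,0,0,0,0,0.0015,-1],[0,0,0,0,0,0.0015,-1],[0,0,0,0,0,0.0015,-1]]}}

```text
time_s: 16.9
tool_pos: [586.3, 131.0, 25.7]
eef_rot: [-3.141, -0.019, -0.0]
ft_force: [-0.5, 0.7, -0.7]
width: 0.154
```

Call:
{"fn": "apply_moves", "kwargs": {"increments": [[0,0,0,0,0,0.0005,-1],[0,0,0,0,0,0.0005,-1],[0,0,0,0,0,0.0008,-1],[0,0,0,0,0,0.0008,-1],[0,0,0,0,0,0.0008,-1]]}}

```text
time_s: 17.4
tool_pos: [586.4, 131.0, 25.7]
eef_rot: [3.142, 0.019, 0.001]
ft_force: [-3.8, -0.6, 4.5]
width: 0.157
```

```bash
python3 - <<'E'
from h import *
S=r.camera("side")
cv2.imwrite("pics/s12.png",cv2.resize(S[120:220,280:413],(798,600),interpolation=cv2.INTER_CUBIC))
go(586,131,25,0.012)
E
```

```text
t 17.45 pos [586.4 131.   25.7] w 0.153 F [-3.8 -0.5  5.1] j6 1.72
turn [-0.     -0.0004 -0.0002] shift m [-0.0004  0.      0.0007]
```

View pics/s12.png

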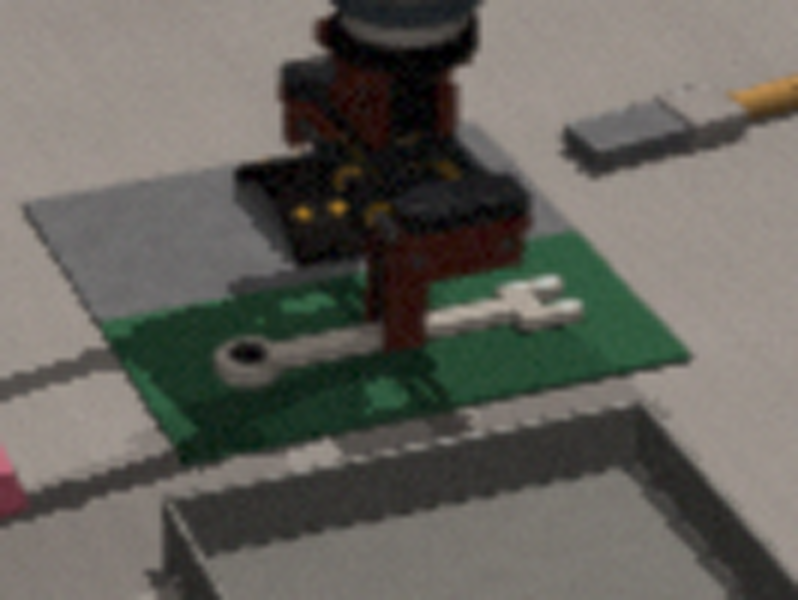

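The spanner lies on the green half, ring at (245,360) and jaw at (545,305), and the contact force has risen to about 5 N. Releasing and rising.

Call:
{"fn": "apply_moves", "kwargs": {"increments": [[0,0,0,0,0,-0.0005,-0.65],[0,0,0,0,0,-0.001,-0.5],[0,0,0,0,0,-0.001,-0.3],[0,0,0,0,0,-0.001,-0.1],[0,0,0,0,0,-0.001,0]]}}

```text
time_s: 17.95
tool_pos: [586.3, 131.0, 25.7]
eef_rot: [-3.142, -0.019, 0.0]
ft_force: [0.5, -0.5, 0.3]
width: 0.481
```

Call:
{"fn": "apply_moves", "kwargs": {"increments": [[0,0,0,0,0,-0.003,0],[0,0,0,0,0,-0.015,0],[0,0,0,0,0,-0.04,0],[0,0,0,0,0,-0.075,0],[0,0,0,0,0,-0.11,0]]}}

```text
time_s: 18.45
tool_pos: [586.1, 131.0, 137.8]
eef_rot: [-3.141, -0.018, -0.0]
ft_force: [1.0, 0.1, 0.5]
width: 0.503
```

Call:
{"fn": "apply_moves", "kwargs": {"increments": [[0,0,0,-0.02,0.035,-0.02,0],[0,0,0,-0.04,0.075,-0.04,0],[0,0,0,-0.06,0.115,-0.06,0],[0,0,0,-0.08,0.155,-0.06,0],[0,0,0,-0.1,0.19,-0.06,0]]}}

```text
time_s: 18.95
tool_pos: [488.0, -61.8, 198.3]
eef_rot: [3.14, 0.018, 0.006]
ft_force: [0.9, -1.6, -0.5]
width: 0.501
```

Call:
{"fn": "apply_moves", "kwargs": {"increments": [[0,0,0,0,0.035,0,0],[0,0,0,0,0.07,0,0],[0,0,0,0,0.1,0,0],[0,0,0,0,0.12,0,0],[0,0,0,0,0.12,0,0]]}}

```text
time_s: 19.45
tool_pos: [489.7, -182.4, 196.7]
eef_rot: [3.141, 0.013, 0.001]
ft_force: [0.0, 0.2, -0.8]
width: 0.497
```

```bash
python3 - <<'E'
from h import *
S=r.camera("side");T=r.camera("top")
cv2.imwrite("pics/s13.png",S)
cv2.imwrite("pics/t13.png",cv2.resize(T[80:220,150:440],None,fx=2.75,fy=2.75,interpolation=cv2.INTER_CUBIC))
for l in("lining","spanner"):
    for c in("top","side"): print(l,c,r.mark_of(l,c))
go(586,131,25,0.012)
E
```

```text
lining top [{'position': [193.7, 138.9], 'conf': 0.68}, {'position': [254.1, 234.4], 'conf': 0.68}]
lining side [{'position': [267.9, 197.4], 'conf': 0.67}, {'position': [329.6, 154.7], 'conf': 0.55}]
spanner top [{'position': [243.3, 141.7], 'conf': 0.84}, {'position': [439.7, 250.9], 'conf': 0.82}]
spanner side [{'position': [348.2, 173.8], 'conf': 0.75}, {'position': [307.1, 322.0], 'conf': 0.75}]
t 19.75 pos [ 490.1 -179.2  196.2] w 0.501 F [-0.1  0.3 -0.5] j6 1.14
turn [-0.     -0.0005  0.0012] shift m [ 0.0999 -0.3089  0.1713]
```

View pics/t13.png

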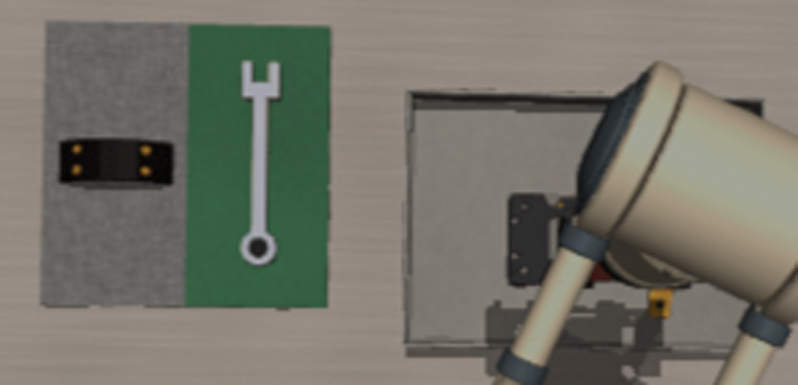

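View pics/s13.png

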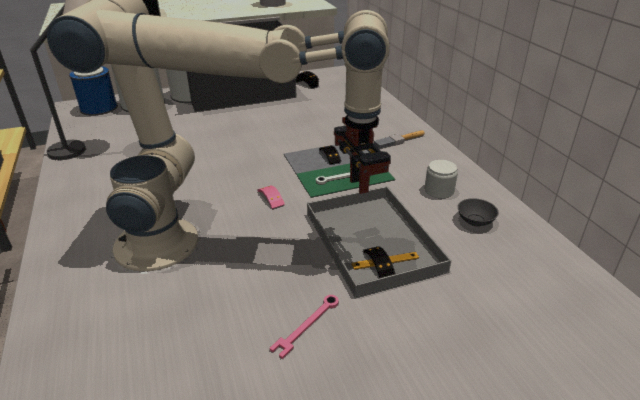

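The top view shows the lining standing at (117,161), inside the grey half, and the spanner at (259,162), lengthwise and fully on the green half. The other lining is still over the brass bar at (378,262) in the side view. The arm is clear at z about 196. A quick numeric check before handing in:

```bash
python3 - <<'E'
from h import *
np.set_printoptions(precision=3,suppress=True)
t1=lambda x,y:((x+.5)/2.75-.5+150,(y+.5)/2.75-.5+80)
M=np.array([585.1,202.1]);a=.012;Rm=np.array([[np.cos(a),np.sin(a)],[-np.sin(a),np.cos(a)]])
ri=onz("top",t1(258,248),14)[:2];ja=onz("top",t1(260,62),14)[:2];d=(ja-ri)/np.linalg.norm(ja-ri)
print("spanner in mat",Rm@((ja+ri-17*d)/2-M),"yaw",np.arctan2(d[1],d[0])-a,"len",np.linalg.norm(ja-ri)+17)
print("lining in mat",Rm@(onz("top",t1(111.5,160),28)[:2]-M), "tri",tri((193.7,138.9),(329.6,154.7)),tri((243.3,141.7),(348.2,173.8)))
r.finish_job()
E
```

```text
spanner in mat [ -0.09  -72.132] yaw -0.0008772335918273456 len 199.77704940017122
lining in mat [-0.693 66.432] tri (array([582.98 , 262.723,  16.427]), np.float64(0.02837103117781519)) (array([586.095, 128.077,  17.385]), np.float64(16.322678439170087))
the job is handed in; nothing more can be done
```

I moved the black lining out of the bin onto the grey half of the mat, hollow side down. I then lifted out the steel spanner and laid it flat on the green half. I handed the job in at about 20 s; no verdict was reported.

**Final positions (top view, mat frame):**

| Item | x (mm) | y (mm) | Limits (mm) |
|---|---|---|---|
| Lining | −1 | +66 | x ±120, y 18 to 122 |
| Spanner | 0 | −72 | x ±50, y −122 to −18 |

The spanner is lengthwise to within 0.001 rad.

**Other checks:**
- Both were set down in contact, at the tool heights they were gripped at: 42.9 mm for the lining and 25.7 mm for the spanner.
- In the last pictures the other lining still sits over the brass bar; I checked this by eye only. The gripper stood clear of everything at a height of about 196 mm.

**Disagreements:**
- The network's two-view fix on the spanner was poor: its rays missed each other by 16 mm, and it put the spanner about 4 mm off in y. I relied on the crop measurement, whose length of 199.8 mm matches the stated 200 mm.
- The network's fix on the lining differed by about 6 mm in y. This does not affect the tolerances.
- Two-view heights for the mat read 2–3 mm high, so I used the contact force for the final set-down.

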